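Seat a double-lidded tin and lift off its outer lid

ROBOT

A 6-joint arm with a two-finger parallel gripper is mounted at the origin on a cart in front of the work surface, level with it; the furniture and walls round the work are solid. World frame = base frame: x ahead of the robot, y to its left, z up, the work surface at z = 0. Lengths are in m, angles in rad, forces in N, time in s.
With the tool pointing down it reaches from about 0.3 to 0.85 m from the base axis. Payload 5.4 kg.
Tool frame: the origin (TCP) lies midway between the tips of the shut fingers; the grasp point (between the pads) lies 19 mm behind it; z points along the fingers, y is the line along which they close (so a half turn about z gives the same grasp; the last joint's range is limited). The gripper opens to 85 mm and grips with 20 to 120 N. Pads are 22 mm wide; open, the fingers measure 114 mm over their backs; the gripper's body (76 mm by 85 mm) begins 54 mm behind the grasp point. The pads swing forward as they close: fully open they stand 13 mm farther back than shut.
Start: joints at [-1.402, 0.158, 1.597, -0, 1.386, -0.21], TCP at [0.213, -0.534, 0.231] pointing down, gripper open.
Joint ranges: [-2.91, 2.91], [-0.94, 2.29], [0.18, 2.7], [-1.29, 4.43], [0.17, 2.64], [-3, 3]. Speed limits (rad/s): [2.57, 2.57, 3.14, 3.14, 3.14, 3.14].

INTERFACE

Orientations are given as a unit quaternion [w, x, y, z].
In Python, from cell import get_state, grab_frame, finish_job, spot_in, pinpoint gives the robot as it stands.
- The arm moves only by the tool drive_tool, never from a script. Its argument "series" is a list that holds one entry, the list of rows, each a list of 5 numbers: the opening, from 0 (shut) to 1 (fully open), then the shift along the world's x, y, z in units of 30 mm (1.0 is 30 mm), then the turn about the world's z in units of 4 degrees (1.0 is 4 degrees). In form: [[[fingers, tx, ty, tz, roll], ...]]. A call has 1 to 12 rows; each row shifts and turns the commanded pose from where the row before left it; what a row does not reach is not made up. A row lasts 1/10 s, in which the tool goes at most 50 mm and 8.59 degrees, less where a joint would pass 70% of its speed; a pose out of reach is approached as far as the arm can. A call with a number of a shift or a turn outside -1 to 1 is refused whole. A call with a gripper value outside its range is refused whole. The fingers move at their own pace and stop on an object; the grip force is fixed at half the most. Time passes only in rows, so rows that do not move let the fingers close. It gives the time, the measured TCP pose, the force, the opening and the grip force at its end, in the units of the state.
- get_state(): the state, without advancing time (a new reading comes with each control period).
- grab_frame(name): name is "scene" or "top" or "wrist"; returns a dict with "image" (400x640x3 uint8, blue, green, red), "depth" (400x640 float32, m along the optical axis (not along the pixel's ray), 0 where there is no reading), "camera_matrix" (3x3 intrinsics, pixels), "rvec" (rotation vector, rad) and "tvec" (3), from world to camera coordinates, as OpenCV has them. Camera axes: x right, y down, z forward; pixel columns grow to the right and rows downward; lengths in m; the calibration is good to about 2 mm. The wrist camera is an equidistant fisheye: a pixel r from the principal point sees the ray r / f radians off the axis. A picture is of the moment at which its call begins.
- finish_job(): hands the job in; it is judged then, once.
Trained networks look in a picture, given as the dict that the camera call returned (one of the last four; its "shot" number tells which), for a name from the list of things; names that differ only in an ending like _2 or _b are one class to them, and where a whole thing is asked for, a point or a joint stands for the part that bears it (a point fixed in the world has none). Each returns a list of dicts, best first, with "conf" (0 to 1); they miss things now and then, are a little off and sometimes report something else, mostly with a low value. They report only what shows in the picture. A call takes as long as a camera call.
- spot_in(picture, name): "box" ([centre column, centre row, width, height] in pixels, round what is visible of it).
- pinpoint(picture, name): "pixel" ([column, row] in pixels: a listed point, or the origin of a listed thing).
The state is a dict: "clock": time; "qpos": joint angles; "joint_velocities": joint speeds; "joint_efforts": joint torques, N m; "tcp_pos": TCP position; "tcp_rot": TCP orientation; "wrist_force": force on the tool from outside, world axes, zero at the start; "moment": the same for the moment, N m; "gripper_width": finger opening in m; "gripper_force": force on a finger pad.
Only numpy, scipy, OpenCV 4.12 (cv2) and the standard library are available. Lean on these libraries where they do the work, as an engineer would, in place of code of your own. Each camera call takes 0.05 s, during which the arm holds its last target. There are 200 camera calls.

TASK

Slide the nested pair of lids out of the open end of its dock, under the lips, carry it level with the two lids together to the open tin, and lower it gently until the inner lid is fully seated in the tin's mouth with the outer lid still over it. Then lift the outer lid alone straight off, leaving the inner lid seated and undisturbed, and finish while holding the outer lid still and level in the air, in the gripper only, with its underside clear above the inner lid's knob. Leave the tape measure, mug and roll of black tape where they are.

Things in the scene. Friction and masses are not known exactly. Their poses are not given: they have to be found in the camera images.
- dock: Fixed grey metal lid dock, 150 (x) x 130 (y) x 30 mm; origin: centre of underside. 4 mm floor; channel 122 mm wide along its x, open at its -x end, walled at x = +71 mm. Side lips (94 mm between them, from x = -45 mm to the back, 27 to 30 mm above the bench) overhang the lids' rim: lids can be lifted only when their centre is beyond x = -105 mm in the dock's frame.
- tin: Fixed open round aluminium tin, empty, 92 mm across, 60 mm high, wall 3 mm (mouth 86 mm across); origin at the centre of its underside on the bench, z up.
- inner_lid: Loose steel inner lid, 0.18 to 0.29 kg; origin: centre of underside, z its axis. Plug 78 mm across (foot tapers to 66), z 0-10 mm; flange 98 across, z 10-14, rests on the tin's rim when seated (origin 50 mm above the tin's); stem 20 across; round knob 24 across, z 41-70. Starts on the dock's floor (origin 4 mm above the bench) under the outer lid. Lifted by its knob it carries the outer lid.
- outer_lid: Loose aluminium outer lid, 0.12 to 0.2 kg; origin: centre of lower edge, z its axis. Skirt 114 mm across (104 inside), z 0-10 mm; top plate z 10-14; open neck tube 40 across (32 inside), z 14-40, round the inner lid's knob. Nested, it rests loose on the inner flange (origin 4 mm above the inner lid's) and the knob's top 26 mm stand out of the neck. Gripped by the neck it lifts off alone.
- tape_measure: Bystander: yellow tape measure, 64x83x32 mm, lying on the bench; origin at the centre of its underside.
- mug: Bystander: mug, 82x116x94 mm, standing at the back; origin at the centre of its underside.
- tape_black: Bystander: roll of black tape, 64 mm across, 19 mm high, lying flat on the bench; origin at the centre of its underside.

How it is judged:
By the outcome, as a careful person would: the job done as asked, in the order asked, and still so for the second after the job is handed in, while the arm keeps its last pose, push and grip.
It also fails if it takes over 54 s, if anything falls off the work surface, if the arm or the gripper's body presses on something with over 40 N, if the wrist force passes 120 N, or if a joint passes its speed limit or range.

## Working session

There is one attempt and no reset: what is moved stays moved. The work goes in short steps, Python scripts to look and compute and a tool call to move; the robot and the scene stay as the last step left them, time stands still between calls to the robot, and variables do not carry over. Pictures are saved under pics/ and viewed, at most 10 in all, crops included, and the job is handed in when it is done.

Besides the shell and the picture viewer there is one more tool, called after "Call:" as a command line: name --argument value ..., lists and objects as JSON in quotes. drive_tool: Moves the arm, as the interface text tells. Shifts and turns lie within -1 to 1; 1 stands for 30 mm of shift or 4 degrees of turn. Its arguments: {"type":"object","properties":{"series":{"type":"array"}},"required":["series"]}

```bash
mkdir -p pics; cat > h.py <<'E'
import numpy as np,cv2
from cell import *
def cam(p):
    R=cv2.Rodrigues(np.array(p["rvec"],float))[0];return np.array(p["camera_matrix"]),R,np.array(p["tvec"],float).ravel()
def cloud(p):
    K,R,t=cam(p);d=p["depth"];v,u=np.mgrid[:400,:640]
    c=np.stack([(u-K[0,2])/K[0,0]*d,(v-K[1,2])/K[1,1]*d,d],-1)
    w=(c-t)@R; w[d<=0]=np.nan; return w
def ray(p,px,z):
    K,R,t=cam(p);r=R.T@np.array([(px[0]-K[0,2])/K[0,0],(px[1]-K[1,2])/K[1,1],1]);o=-R.T@t
    return o+r*(z-o[2])/r[2]
E
python3 - <<'E'
from h import *
np.set_printoptions(precision=4,suppress=True)
s=get_state();print(s)
Z=dict(dock=0,tin=0,inner_lid=.004,outer_lid=.008,tape_measure=0,mug=0,tape_black=0)
for c in ["scene","top"]:
    p=grab_frame(c);cv2.imwrite(f"pics/{c}1.png",p["image"]);np.savez(f"{c}1.npz",**{k:p[k] for k in("image","depth","camera_matrix","rvec","tvec")})
    K,R,t=cam(p);print(c,-R.T@t)
    for n,z in Z.items():
        for q in pinpoint(p,n)[:2]: print(n,q["conf"],q["pixel"],ray(p,q["pixel"],z))
        for q in spot_in(p,n)[:1]: print("   box",q["conf"],q["box"])
E
```

```text
{'clock': 0.0, 'qpos': array([-1.4021,  0.1591,  1.5982, -0.    ,  1.3862, -0.2101]), 'joint_velocities': array([ 0.0004, -0.0007, -0.0009, -0.0011,  0.0013, -0.0005]), 'joint_efforts': array([  0.0015, -39.6001, -33.1425,  -0.0002,   0.0084,   0.    ]), 'tcp_pos': array([ 0.2125, -0.5336,  0.2303]), 'tcp_rot': array([-0.001 ,  0.9821,  0.1883,  0.    ]), 'wrist_force': array([ 0.0337, -0.0638,  1.0461]), 'moment': array([ 0.0292, -0.0406,  0.0159]), 'gripper_force': 0.0, 'gripper_width': 0.08503255715721814}
scene [0.1374 0.5909 0.7987]
dock 0.88 [286.5, 260.9] [ 0.5795  0.2333 -0.    ]
tin 0.78 [415.8, 173.0] [ 0.5464 -0.1872  0.    ]
   box 0.86 [420.8, 165.8, 41.4, 46.6]
inner_lid 0.64 [284.1, 259.3] [0.584  0.2359 0.004 ]
inner_lid 0.37 [286.9, 259.8] [0.5788 0.2326 0.004 ]
   box 0.69 [287.0, 244.6, 17.6, 19.5]
outer_lid 0.73 [288.7, 258.1] [0.5771 0.2286 0.008 ]
   box 0.6 [288.4, 259.0, 53.9, 48.4]
tape_measure 0.57 [343.9, 198.5] [0.6164 0.0099 0.    ]
   box 0.88 [346.7, 196.8, 35.2, 32.5]
mug 0.89 [287.6, 183.6] [0.751  0.0719 0.    ]
   box 0.64 [422.5, 164.6, 42.3, 45.9]
tape_black 0.68 [234.6, 317.6] [0.5522 0.3956 0.    ]
   box 0.67 [232.2, 314.9, 31.7, 32.2]
top [0.4702 0.1553 1.2588]
   box 0.77 [281.3, 222.7, 51.2, 56.5]
tin 0.8 [420.3, 231.4] [ 0.5578 -0.1958  0.    ]
   box 0.57 [422.5, 231.8, 43.4, 39.6]
inner_lid 0.45 [279.9, 222.4] [0.5713 0.236  0.004 ]
   box 0.51 [280.5, 222.1, 8.3, 8.8]
outer_lid 0.7 [282.8, 225.7] [0.5612 0.2266 0.008 ]
tape_measure 0.86 [352.3, 208.9] [0.6205 0.0154 0.    ]
   box 0.74 [353.0, 211.0, 26.7, 28.8]
tape_black 0.56 [224.4, 226.7] [0.5531 0.4036 0.    ]
   box 0.5 [225.8, 225.9, 24.1, 21.0]
```

```bash
python3 - <<'E'
from h import *
np.set_printoptions(precision=4,suppress=True)
p=dict(np.load("top1.npz"));w=cloud(p)
cv2.imwrite("pics/topc.png",cv2.resize(p["image"][160:290,190:460],None,fx=2.9,fy=2.9,interpolation=cv2.INTER_CUBIC))
cl=lambda w,x,y,r,a,b:w[(np.hypot(w[...,0]-x,w[...,1]-y)<r)&(w[...,2]>a)&(w[...,2]<b)]
for c in["top","scene"]:
    w=cloud(dict(np.load(c+"1.npz")))
    k=cl(w,.572,.235,.06,.055,.12);print("knob",len(k),k.mean(0),k.min(0),k.max(0))
    r=cl(w,.555,-.192,.08,.05,.08);(x,y),R=cv2.minEnclosingCircle(r[:,:2].astype(np.float32));print("tin",len(r),x,y,R,np.median(r[:,2]),r.min(0),r.max(0))
    d=cl(w,.572,.235,.13,.024,.036);print("lips",len(d),cv2.minAreaRect(d[:,:2].astype(np.float32)),d.mean(0))
    d=cl(w,.572,.235,.13,.01,.036);print("dock",len(d),cv2.minAreaRect(d[:,:2].astype(np.float32)),d.mean(0))
E
```

```text
knob 62 [0.5744 0.2319 0.0729] [0.5565 0.2204 0.0552] [0.5871 0.2432 0.0802]
tin 153 0.5515788793563843 -0.1988917887210846 0.04645711928606033 0.05846800480321477 [ 0.5056 -0.2442  0.0501] [ 0.5968 -0.1529  0.0652]
lips 713 ((0.5830345153808594, 0.23048222064971924), (0.13003891706466675, 0.1287170648574829), 83.55594635009766) [0.5863 0.2295 0.0288]
dock 1462 ((0.5746012330055237, 0.2314458191394806), (0.1301744431257248, 0.14603835344314575), 83.81195831298828) [0.5815 0.2305 0.0248]
knob 152 [0.5722 0.2335 0.0701] [0.5628 0.2189 0.0551] [0.5877 0.2444 0.0766]
tin 293 0.5512036085128784 -0.19947068393230438 0.048377811908721924 0.05681369171055584 [ 0.5057 -0.2471  0.05  ] [ 0.5976 -0.1522  0.0628]
lips 1206 ((0.6093442440032959, 0.22682896256446838), (0.1317431628704071, 0.1817559152841568), 84.15019226074219) [0.5884 0.235  0.0293]
dock 2684 ((0.6086260676383972, 0.2269025444984436), (0.1317431628704071, 0.18319976329803467), 84.15019226074219) [0.5808 0.2354 0.0246]
```

View pics/topc.png

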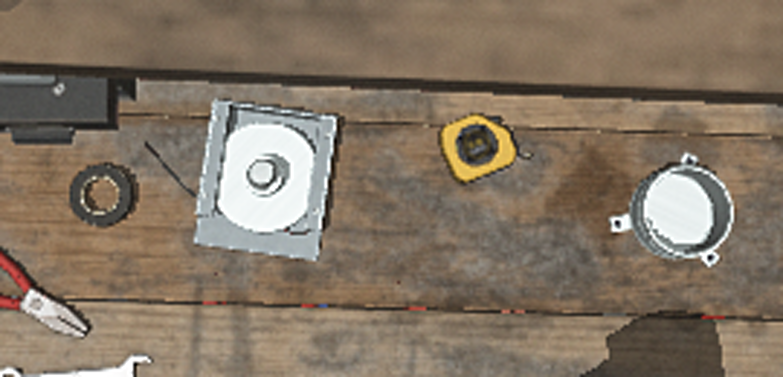

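View pics/scene1.png

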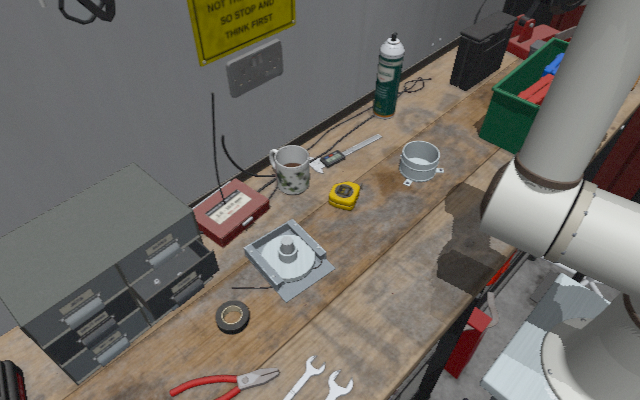

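Call:
drive_tool --series '[[[1, 0.46, 0.98, 0, -0.27], [1, 0.46, 0.98, 0, -0.27], [1, 0.46, 0.98, 0, -0.27], [1, 0.46, 0.98, 0, -0.27], [1, 0.46, 0.98, 0, -0.27], [1, 0.46, 0.98, 0, -0.27], [1, 0.46, 0.98, 0, -0.27], [1, 0.46, 0.98, 0, -0.27], [1, 0.46, 0.98, 0, -0.27], [1, 0.46, 0.98, 0, -0.27], [1, 0.46, 0.98, 0, -0.27], [1, 0.46, 0.98, 0, -0.27]]]'

```text
clock: 2.7
tcp_pos: [0.3786, -0.1802, 0.2315]
tcp_rot: [0.0, 0.997, 0.076, 0.0]
wrist_force: [-0.1, 0.6, -0.2]
gripper_width: 0.085
gripper_force: 0.0
```

Call:
drive_tool --series '[[[1, 0.46, 0.98, 0, -0.27], [1, 0.46, 0.98, 0, -0.27], [1, 0.46, 0.98, 0, -0.27], [1, 0.46, 0.98, 0, -0.27], [1, 0.46, 0.98, 0, -0.27], [1, 0.46, 0.98, 0, -0.27], [1, 0.46, 0.98, 0, -0.27], [1, 0.46, 0.98, 0, -0.27], [1, 0.46, 0.98, 0, -0.27], [1, 0.46, 0.98, 0, -0.27], [1, 0.46, 0.98, 0, -0.27], [1, 0.46, 0.98, 0, -0.27]]]'

```text
clock: 3.9
tcp_pos: [0.5443, 0.1727, 0.2313]
tcp_rot: [0.0, 0.999, -0.037, 0.0]
wrist_force: [0.9, -0.5, -0.5]
gripper_width: 0.0855
gripper_force: 0.0
```

Call:
drive_tool --series '[[[1, 0.46, 0.98, -0.3, -0.27], [1, 0.46, 0.98, -0.3, -0.27], [1, 0, 0, 0, 0], [1, 0, 0, 0, 0], [1, 0, 0, 0, 0]]]'

```text
clock: 4.4
tcp_pos: [0.5714, 0.2295, 0.2137]
tcp_rot: [0.0, 0.998, -0.056, 0.0]
wrist_force: [-0.6, -0.8, -0.5]
gripper_width: 0.0856
gripper_force: 0.0
```

```bash
cat >> h.py <<'E'
def fcloud(p):
    K,R,t=cam(p);d=p["depth"];v,u=np.mgrid[:400,:640]
    a=(u-K[0,2])/K[0,0];b=(v-K[1,2])/K[1,1];r=np.hypot(a,b)+1e-9;m=np.tan(np.minimum(r,1.5))/r
    w=(np.stack([a*m*d,b*m*d,d],-1)-t)@R; w[d<=0]=np.nan; return w
E
python3 - <<'E'
from h import *
np.set_printoptions(precision=4,suppress=True)
p=grab_frame("wrist");cv2.imwrite("pics/w1.png",p["image"]);w=fcloud(p);s=get_state();print(s["tcp_pos"],s["tcp_rot"])
K,R,t=cam(p);print(-R.T@t,R[2])
d=np.hypot(w[...,0]-.573,w[...,1]-.233)
def circ(m,n):
    q=w[m];(x,y),r=cv2.minEnclosingCircle(q[:,:2].astype(np.float32));print(n,len(q),x,y,r,np.median(q[:,2]),q[:,:2].mean(0))
circ((d<.05)&(w[...,2]>.068)&(w[...,2]<.08),"knob")
circ((d<.04)&(w[...,2]>.042)&(w[...,2]<.053),"neck")
q=w[(d<.14)&(w[...,2]>.025)&(w[...,2]<.034)];print(cv2.minAreaRect(q[:,:2].astype(np.float32)))
E
```

```text
[0.5715 0.2293 0.2139] [ 0.      0.9984 -0.056   0.0004]
[0.64   0.2228 0.3566] [-0.271   0.0314 -0.9621]
knob 513 0.576934814453125 0.23303170502185822 0.012275795452296734 0.0741793456457983 [0.5776 0.2329]
neck 427 0.5769032835960388 0.23294134438037872 0.02041505090892315 0.048144246072034956 [0.5806 0.2325]
((0.6209802031517029, 0.22745949029922485), (0.13036809861660004, 0.1831575483083725), 83.68953704833984)
```

View pics/w1.png

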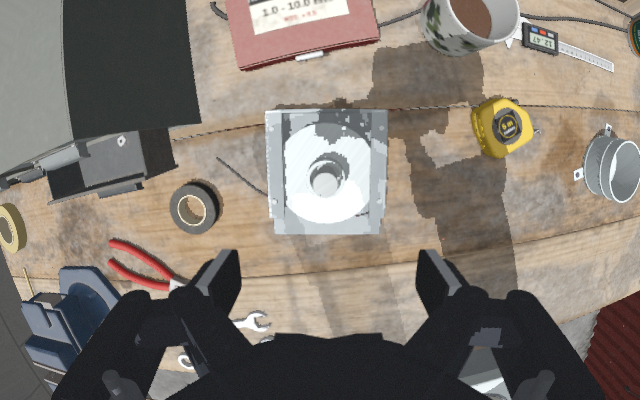

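Call:
drive_tool --series '[[[1, 0.18, 0.12, -0.5, 0], [1, 0, 0, -0.8, 0], [1, 0, 0, -0.8, 0], [1, 0, 0, -0.8, 0], [1, 0, 0, -0.8, 0], [1, 0, 0, -0.7, 0], [1, 0, 0, -0.5, 0], [1, 0, 0, -0.35, 0], [1, 0, 0, -0.2, 0], [1, 0, 0, 0, 0], [1, 0, 0, 0, 0]]]'

```text
clock: 5.55
tcp_pos: [0.5775, 0.2339, 0.0507]
tcp_rot: [-0.0, 0.998, -0.056, 0.001]
wrist_force: [-0.4, 0.4, -0.1]
gripper_width: 0.0856
gripper_force: 0.0
```

Call:
drive_tool --series '[[[0.5, 0, 0, 0, 0], [0.4, 0, 0, 0, 0], [0.35, 0, 0, 0, 0], [0.3, 0, 0, 0, 0], [0.2, 0, 0, 0, 0], [0, 0, 0, 0, 0], [0, 0, 0, 0, 0], [0, 0, 0, 0, 0], [0, 0, 0, 0, 0], [0, 0, 0, 0, 0]]]'

```text
clock: 6.55
tcp_pos: [0.577, 0.2336, 0.0501]
tcp_rot: [0.0, 0.998, -0.056, 0.0]
wrist_force: [-1.4, -2.3, 4.2]
gripper_width: 0.0225
gripper_force: 58.9
```

Call:
drive_tool --series '[[[0, 0, 0, 0.04, 0], [0, 0, 0, 0.03, 0], [0, 0, 0, 0, 0], [0, 0, 0, 0, 0]]]'

```text
clock: 6.95
tcp_pos: [0.5763, 0.2339, 0.0513]
tcp_rot: [-0.0, 0.998, -0.056, -0.001]
wrist_force: [-0.3, 0.7, -4.0]
gripper_width: 0.0222
gripper_force: 58.8
```

Call:
drive_tool --series '[[[0, -0.2, 0.022, 0, 0], [0, -0.4, 0.044, 0, 0], [0, -0.4, 0.044, 0, 0], [0, -0.4, 0.044, 0, 0], [0, -0.4, 0.044, 0, 0], [0, -0.4, 0.044, 0, 0], [0, -0.4, 0.044, 0, 0], [0, -0.4, 0.044, 0, 0], [0, -0.4, 0.044, 0, 0], [0, -0.4, 0.044, 0, 0], [0, -0.2, 0.022, 0, 0], [0, 0, 0, 0, 0]]]'

```text
clock: 8.15
tcp_pos: [0.4558, 0.2471, 0.0518]
tcp_rot: [0.0, 0.998, -0.055, -0.0]
wrist_force: [0.7, -0.6, -2.6]
gripper_width: 0.0224
gripper_force: 59.0
```

```bash
python3 - <<'E'
from h import *
p=grab_frame("scene");cv2.imwrite("pics/s2.png",cv2.resize(p["image"][160:360,180:420],None,fx=3,fy=3))
E
```

```text
(no output)
```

View pics/s2.png

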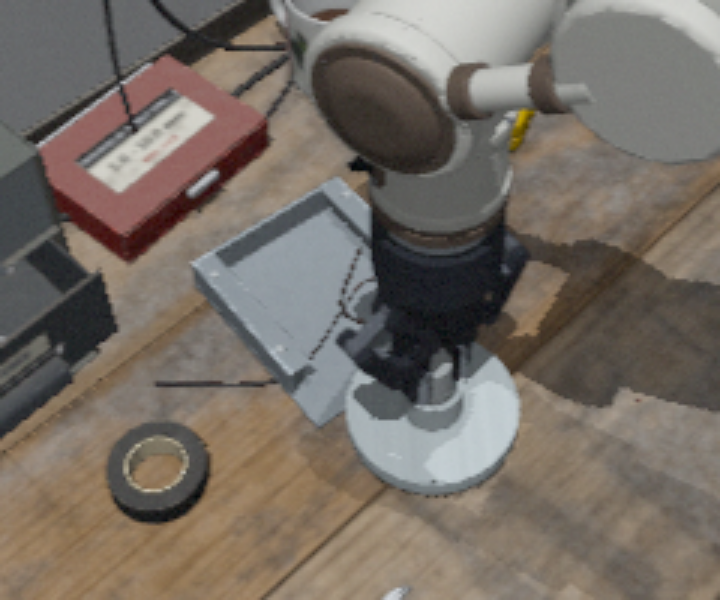

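Call:
drive_tool --series '[[[0, 0, 0, 0.2, 0], [0, 0, 0, 0.5, 0], [0, 0, 0, 0.6, 0], [0, 0, 0, 0.6, 0], [0, 0, 0, 0.6, 0], [0, 0, 0, 0.4, 0], [0, 0, 0, 0.2, 0], [0, 0, -0.2, 0, 0], [0, 0, -0.4, 0, 0], [0, 0, -0.6, 0, 0], [0, 0, -0.7, 0, 0], [0, 0, -0.7, 0, 0]]]'

```text
clock: 9.4
tcp_pos: [0.4558, 0.1673, 0.1436]
tcp_rot: [0.0, 0.998, -0.056, -0.001]
wrist_force: [0.9, -0.9, -2.8]
gripper_width: 0.0216
gripper_force: 59.1
```

Call:
drive_tool --series '[[[0, 0, -0.7, 0, 0], [0, 0, -0.8, 0, 0], [0, 0, -0.8, 0, 0], [0, 0, -0.8, 0, 0], [0, 0, -0.8, 0, 0], [0, 0, -0.8, 0, 0], [0, 0, -0.8, 0, 0], [0, 0, -0.8, 0, 0], [0, 0, -0.8, 0, 0], [0, 0, -0.8, 0, 0], [0, 0, -0.7, 0, 0], [0, 0, -0.6, 0, 0]]]'

```text
clock: 10.6
tcp_pos: [0.4554, -0.1085, 0.1437]
tcp_rot: [-0.0, 0.998, -0.056, -0.001]
wrist_force: [0.3, 0.5, -3.0]
gripper_width: 0.0225
gripper_force: 59.1
```

Call:
drive_tool --series '[[[0, 0, -0.4, 0, 0], [0, 0, -0.2, 0, 0], [0, 0, 0, 0, 0], [0, 0, 0, 0, 0]]]'

```text
clock: 11.0
tcp_pos: [0.4566, -0.1245, 0.1446]
tcp_rot: [-0.0, 0.998, -0.056, -0.0]
wrist_force: [-0.2, -0.4, -3.4]
gripper_width: 0.0218
gripper_force: 59.1
```

```bash
cat > tin.py <<'E'
from h import *
from scipy.optimize import least_squares
np.set_printoptions(precision=4,suppress=True)
s=get_state();print(s["tcp_pos"],s["tcp_rot"],s["wrist_force"])
for c in ["wrist","top","scene"]:
    p=grab_frame(c);w=fcloud(p) if c=="wrist" else cloud(p)
    if c=="wrist":cv2.imwrite("pics/w2.png",p["image"])
    d=np.hypot(w[...,0]-.552,w[...,1]+.199);q=w[(d<.06)&(w[...,2]>.056)&(w[...,2]<.064)]
    if len(q)<10:print(c,len(q));continue
    f=least_squares(lambda a:np.hypot(q[:,0]-a[0],q[:,1]-a[1])-.0445,[.552,-.199],loss="soft_l1",f_scale=.001)
    print(c,len(q),f.x,np.abs(f.fun).mean(),np.median(q[:,2]),q.min(0),q.max(0))
    if c=="wrist":
        t=s["tcp_pos"];d=np.hypot(w[...,0]-t[0],w[...,1]-t[1]);q=w[(d<.065)&(d>.03)&(w[...,2]>t[2]-.06)&(w[...,2]<t[2]-.01)]
        if len(q):
            A=np.c_[q[:,:2]-t[:2],np.ones(len(q))];print("plate",len(q),np.linalg.lstsq(A,q[:,2],rcond=None)[0],"exp z",t[2]-.046+.018)
E
python3 tin.py
```

```text
[ 0.4566 -0.1245  0.1446] [-0.0004  0.9985 -0.0555 -0.0003] [-0.2446 -0.4148 -3.4313]
wrist 1632 [ 0.5525 -0.1978] 0.0009025186822087436 0.059831005075996285 [ 0.5072 -0.2439  0.056 ] [ 0.5983 -0.1522  0.0625]
plate 14118 [-0.0046 -0.007   0.117 ] exp z 0.11660115753704756
top 85 [ 0.5509 -0.1984] 0.0010021728178791847 0.05933319241136409 [ 0.5138 -0.2442  0.056 ] [ 0.5971 -0.1525  0.0639]
scene 88 [ 0.5505 -0.199 ] 0.0012340460824032092 0.05880249509406924 [ 0.5383 -0.2466  0.056 ] [ 0.5981 -0.1521  0.0629]
```

View pics/w2.png

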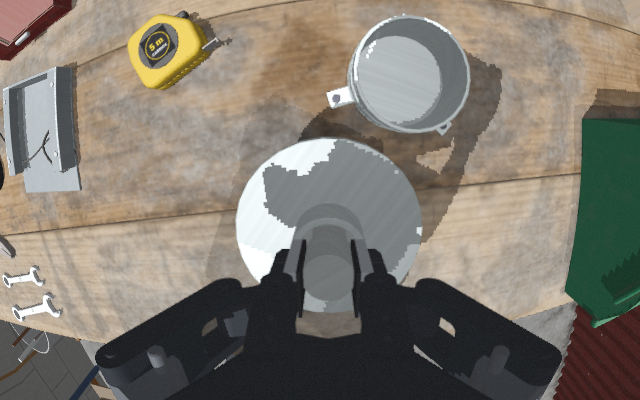

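Call:
drive_tool --series '[[[0, 0.18, -0.14, 0, 0], [0, 0.5, -0.385, 0, 0], [0, 0.6, -0.46, 0, 0], [0, 0.6, -0.46, 0, 0], [0, 0.6, -0.46, 0, 0], [0, 0.5, -0.385, 0, 0], [0, 0.2, -0.16, 0, 0], [0, 0, 0, -0.3, 0], [0, 0, 0, -0.4, 0], [0, 0, 0, -0.3, 0], [0, 0, 0, 0, 0], [0, 0, 0, 0, 0]]]'

```text
clock: 12.35
tcp_pos: [0.5516, -0.198, 0.1144]
tcp_rot: [-0.0, 0.998, -0.056, -0.001]
wrist_force: [-0.7, 0.2, -2.5]
gripper_width: 0.0221
gripper_force: 59.1
```

```bash
sed -i 's/w2.png/w3.png/' tin.py; python3 tin.py; python3 - <<'E'
from h import *
p=grab_frame("scene");cv2.imwrite("pics/s3.png",cv2.resize(p["image"][90:230,350:510],None,fx=4,fy=4))
E
```

```text
[ 0.5516 -0.198   0.1144] [-0.0003  0.9985 -0.0555 -0.0005] [-0.6806  0.1588 -2.5149]
wrist 0
top 0
scene 55 [ 0.5517 -0.1991] 0.001100330620374152 0.05872679687738402 [ 0.5055 -0.1929  0.056 ] [ 0.5747 -0.1518  0.0613]
```

View pics/s3.png

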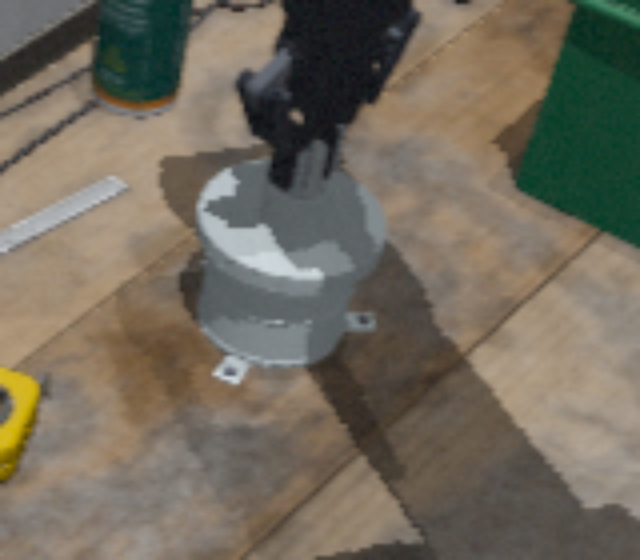

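Call:
drive_tool --series '[[[0, 0, 0, -0.1, 0], [0, 0, 0, -0.1, 0], [0, 0, 0, -0.1, 0], [0, 0, 0, -0.1, 0], [0, 0, 0, -0.1, 0], [0, 0, 0, -0.05, 0], [0, 0, 0, 0, 0], [0, 0, 0, 0, 0]]]'

```text
clock: 13.35
tcp_pos: [0.5523, -0.1986, 0.0984]
tcp_rot: [0.0, 0.998, -0.056, 0.0]
wrist_force: [0.0, 0.3, -3.4]
gripper_width: 0.0222
gripper_force: 59.1
```

Call:
drive_tool --series '[[[0, 0, 0, -0.04, 0], [0, 0, 0, 0, 0], [0, 0, 0, -0.03, 0], [0, 0, 0, 0, 0], [0, 0, 0, 0, 0]]]'

```text
clock: 13.85
tcp_pos: [0.5522, -0.1985, 0.0963]
tcp_rot: [-0.0, 0.998, -0.056, 0.0]
wrist_force: [0.5, -1.3, -3.4]
gripper_width: 0.0218
gripper_force: 59.3
```

Call:
drive_tool --series '[[[0, 0, 0, -0.03, 0], [0, 0, 0, 0, 0], [0, 0, 0, -0.02, 0], [0, 0, 0, 0, 0], [0, 0, 0, 0, 0]]]'

```text
clock: 14.35
tcp_pos: [0.5525, -0.1989, 0.096]
tcp_rot: [0.0, 0.998, -0.056, 0.0]
wrist_force: [-4.0, 0.1, 6.1]
gripper_width: 0.0222
gripper_force: 60.3
```

Call:
drive_tool --series '[[[0.35, 0, 0, 0, 0], [0.5, 0, 0, 0, 0], [0.8, 0, 0, 0, 0], [0.9, 0, 0, 0, 0], [0.9, 0, 0, 0, 0], [0.9, 0, 0, 0, 0]]]'

```text
clock: 14.95
tcp_pos: [0.5522, -0.1985, 0.0948]
tcp_rot: [0.0, 0.998, -0.056, 0.0]
wrist_force: [0.2, -0.1, 0.4]
gripper_width: 0.0767
gripper_force: 0.0
```

```bash
python3 - <<'E'
from h import *
np.set_printoptions(precision=4,suppress=True)
s=get_state();t=s["tcp_pos"];print(t,s["wrist_force"],s["gripper_width"])
p=grab_frame("wrist");cv2.imwrite("pics/w4.png",p["image"]);w=fcloud(p)
d=np.hypot(w[...,0]-t[0],w[...,1]-t[1])
def circ(a,b,r0):
    q=w[(d<r0)&(w[...,2]>a)&(w[...,2]<b)]
    if len(q)>5:print(a,b,len(q),cv2.minEnclosingCircle(q[:,:2].astype(np.float32)),np.median(q[:,2]))
circ(.115,.124,.02);circ(.09,.098,.025)
q=w[(d<.065)&(d>.024)&(w[...,2]>.055)&(w[...,2]<.08)]
print(len(q),np.linalg.lstsq(np.c_[q[:,:2]-t[:2],np.ones(len(q))],q[:,2],rcond=None)[0],cv2.minEnclosingCircle(q[:,:2].astype(np.float32)))
E
```

```text
[ 0.5522 -0.1985  0.0948] [ 0.2185 -0.0649  0.3685] 0.0767256470077302
0.115 0.124 2222 ((0.5528359413146973, -0.19765368103981018), 0.012609941884875298) 0.12014553629020044
0.09 0.098 1508 ((0.5529047846794128, -0.19772879779338837), 0.020276332274079323) 0.09410102438438693
18802 [-0.0018  0.0016  0.0682] ((0.5522438287734985, -0.19745007157325745), 0.05765002965927124)
```

View pics/w4.png

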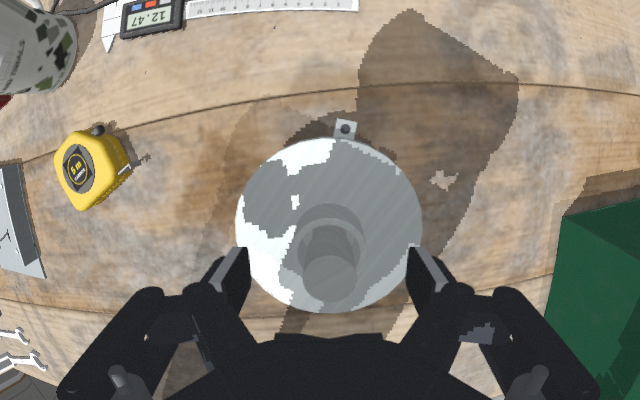

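Call:
drive_tool --series '[[[0.9, 0, 0, -0.3, 0], [0.9, 0, 0, -0.3, 0], [0.8, 0, 0, -0.17, 0], [0.7, 0, 0, 0, 0], [0.6, 0, 0, 0, 0], [0.5, 0, 0, 0, 0], [0.4, 0, 0, 0, 0], [0.2, 0, 0, 0, 0], [0, 0, 0, 0, 0], [0, 0, 0, 0, 0], [0, 0, 0, 0, 0], [0, 0, 0, 0, 0]]]'

```text
clock: 16.2
tcp_pos: [0.5527, -0.1989, 0.0724]
tcp_rot: [0.0, 0.998, -0.056, 0.001]
wrist_force: [0.3, -0.8, 3.7]
gripper_width: 0.0378
gripper_force: 60.9
```

Call:
drive_tool --series '[[[0, 0, 0, 0.1, 0], [0, 0, 0, 0.1, 0], [0, 0, 0, 0.15, 0], [0, 0, 0, 0.2, 0], [0, 0, 0, 0, 0], [0, 0, 0, 0, 0]]]'

```text
clock: 16.8
tcp_pos: [0.5523, -0.1986, 0.0884]
tcp_rot: [0.0, 0.998, -0.056, 0.0]
wrist_force: [0.9, -0.1, -1.6]
gripper_width: 0.0375
gripper_force: 60.3
```

Only about 1.6 N: the outer lid alone. Continue up.

Call:
drive_tool --series '[[[0, 0, 0, 0.2, 0], [0, 0, 0, 0.3, 0], [0, 0, 0, 0.4, 0], [0, 0, 0, 0.4, 0], [0, 0, 0, 0.4, 0], [0, 0, 0, 0.5, 0], [0, 0, 0, 0.5, 0], [0, 0, 0, 0.3, 0], [0, 0, 0, 0.1, 0], [0, 0, 0, 0, 0], [0, 0, 0, 0, 0], [0, 0, 0, 0, 0]]]'

```text
clock: 18.0
tcp_pos: [0.5517, -0.1982, 0.1802]
tcp_rot: [-0.0, 0.998, -0.056, -0.001]
wrist_force: [-0.6, 0.3, -2.2]
gripper_width: 0.0378
gripper_force: 60.3
```

```bash
python3 - <<'E'
from h import *
np.set_printoptions(precision=4,suppress=True)
s=get_state();t=s["tcp_pos"];print(t,s["wrist_force"],s["joint_velocities"])
p=grab_frame("wrist");w=fcloud(p);d=np.hypot(w[...,0]-t[0],w[...,1]-t[1])
q=w[(d<.06)&(d>.024)&(abs(w[...,2]-t[2]+.003)<.012)]
print(len(q),np.linalg.lstsq(np.c_[q[:,:2]-t[:2],np.ones(len(q))],q[:,2],rcond=None)[0])
p=grab_frame("scene");cv2.imwrite("pics/s4.png",cv2.resize(p["image"][70:230,350:510],None,fx=3.6,fy=3.6))
w=cloud(p);d=np.hypot(w[...,0]-.552,w[...,1]+.198)
q=w[(d<.055)&(w[...,2]>.05)&(w[...,2]<.07)];print("flange",len(q),np.percentile(q[:,2],[5,50,95]))
q=w[(d<.02)&(w[...,2]>.08)&(w[...,2]<.13)];print("knob",len(q),q.mean(0) if len(q) else 0,q[:,2].max() if len(q) else 0)
E
```

```text
[ 0.5517 -0.1982  0.1802] [-0.585   0.2537 -2.1755] [-0.002  -0.0012 -0.0015  0.0011  0.0006 -0.0019]
19234 [-0.0045  0.0036  0.176 ]
flange 792 [0.0542 0.064  0.0666]
knob 143 [ 0.5476 -0.192   0.1035] 0.12190097876683481
```

View pics/s4.png

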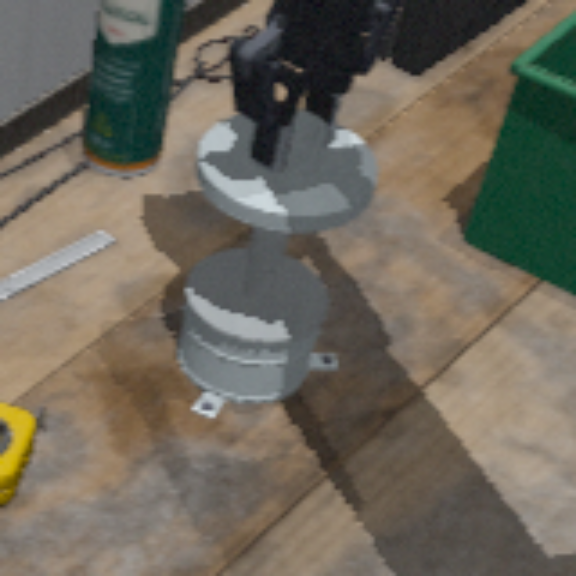

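The picture shows the outer lid held level, with the inner lid seated on the tin and its knob clear by about 40 mm.

```bash
python3 -c "from cell import *;print(finish_job())"
```

```text
the job is handed in; nothing more can be done
None
```

The inner lid is seated in the tin, the outer lid was lifted straight off and is held level about 40 mm above the knob, and the job was handed in at about 18 s on the robot's clock.

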